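# Load a plaster blank under the spring flap of a carving board

### The arm

A 6-joint arm with a two-finger parallel gripper is mounted at the origin on the work surface. World frame = base frame: x ahead of the robot, y to its left, z up, the work surface at z = 0. Lengths are in m, angles in degrees, forces in N, time in s.
With the tool pointing down it reaches from about 0.375 to 0.9 m from the base axis. Payload 3.1 kg.
Tool frame: the origin (TCP) lies at the very end of the fingers, on their centre line; the grasp point (between the pads) lies 19 mm behind it; z points along the fingers, y is the direction in which the jaws open and shut (so a half turn about z gives the same grasp; the last joint's range is limited). The gripper opens to 87 mm and grips with 3 to 60 N. Pads are 19 mm wide; open, the fingers measure 117 mm over their backs; the gripper's body (75 mm by 190 mm) begins 51 mm behind the grasp point.
Start: joints at [57.955, 30.224, 82.088, -0, 67.689, -10.227], TCP at [0.232, 0.58, 0.223] pointing down, gripper open.
Joint ranges: [-176.69, 176.69], [-43.24, 126.21], [12.49, 139.97], [-82, 262], [0, 151.66], [-163.58, 163.58]. Speed limits (degrees/s): [159.86, 159.86, 180, 180, 180, 180].

### API

Orientations are given as [roll, pitch, yaw] about the fixed x, y, z axes, in that order (R = Rz(yaw) Ry(pitch) Rx(roll)).
In Python, from station import * gives the robot as it stands.
- The arm moves only by the tool apply_moves, never from a script. Its argument "moves" is a list that holds one entry, the list of rows, each a list of 7 numbers: the finger opening in mm, from 0 to 87, then the shift along the tool's x, y, z in mm, then the turn, a rotation vector about the tool's x, y, z in rad. In form: [[[jaw, dx, dy, dz, ax, ay, az], ...]]. A call has 1 to 12 rows; each row shifts and turns the pose as measured when the row begins, along the tool's axes as they then stand; what a row does not reach is not made up. A row lasts 1/8 s, in which the tool goes at most 62.5 mm and 10.7 degrees, less where a joint would pass 70% of its speed; a pose out of reach is approached as far as the arm can. A call is refused whole if a number of a shift passes 62.5 or a number of a turn 0.188, either way. A call with a gripper value outside its range is refused whole. The fingers move at their own pace and stop on an object; the grip force is fixed at half the most. Time passes only in rows, so rows that do not move let the fingers close. It gives the time, the measured TCP pose, the force and the opening at its end, in the units of the state.
- sense(): the state, without advancing time (a new reading comes with each control period).
- read_camera(name): name is "scene" or "top" or "wrist"; returns the picture (480x640x3 uint8, red, green, blue); there is no depth.
- camera_params(name): a dict with "fx", "fy", "cx", "cy" (pixels), "k1" (the pictures are not rectified: a ray, as slopes to the right and down, at radius r is drawn at 1 + k1 r^2 times it, then the intrinsics apply), "R" (3x3) and "t" (3): a world point X has camera coordinates R X + t. Camera axes: x right, y down, z forward; pixel columns grow to the right and rows downward; lengths in m; the calibration is good to about 2 mm. A picture is of the moment at which its call begins: read the wrist's pose just before it. camera_params takes no time and is no camera call; for the wrist camera it gives the pose at the moment of the call.
- hand_in(): hands the job in, once; it reports no verdict.
The state is a dict: "clock": time; "qpos": joint angles; "joint_vel": joint speeds; "joint_torque": joint torques, N m; "tool_pos": TCP position; "ee_rot": TCP orientation; "ft_force": force on the tool from outside, world axes, zero at the start; "moment": the same for the moment, N m; "finger_gap": finger opening in m.
Only numpy, scipy, OpenCV 4.12 (cv2) and the standard library are available. Lean on these libraries where they do the work, as an engineer would, in place of code of your own. Each camera call takes 0.05 s, during which the arm holds its last target.

### The job

Load the white plaster blank into the carving board: with one fingertip press the long press bar beside the lane down to hold the spring flap open, and with the other fingertip push the blank along the lane, under the flap, until it is fully home against the end stop. Keep the flap held open until the blank is home, then let go so that the flap closes down on the blank and the robot is clear. The blank is only pushed, staying flat on the board and never lifted, and everything else on the table is left where it stands.

Things in the scene. Friction and masses are not known exactly. Their poses are not given: they have to be found in the camera images.
- lane (a point): point on the upper face of the plywood carving board (330 x 170 mm, fixed, face 18 mm above the table). x: the direction the blank is pushed; y: from the lane towards the press bar; z up. The lane runs along y = 0 between wooden fences 53 mm apart and 9 mm high, x = -200 to 95 mm. All 'lane frame' numbers below are from this point
- end_stop (a point): foot of the wooden end stop's face, which closes the lane at x = 95 mm (lane frame); the stop is 62 mm wide, 26 mm high
- blank (a point): centre (half-way up) of the loose white plaster bar, 110 long (its x) x 46 wide x 28 mm high, small flower relief on its near end, 130 to 270 g. Starts in the lane in front of the flap. Home: centre at x = 40 mm, z = 14 mm (lane frame); some 37 mm of it then still stands out in front of the flap, so the pushing finger never goes under the flap
- hinge (a point): mid-length point on the axis of the hinge rod, 9 mm thick, along lane x at y = 36, z = 38 mm (lane frame), from x = -195 to 101 mm, with a bearing 48 mm tall at each end; it carries flap and press bar as one piece
- press_bar (a point): mid-top of the press bar: plate with rubber facing, 215 mm along lane x (x = -190 to 25) with a strut to the hinge rod at each end (last 10 mm), 32 wide, 6 thick; turns with the flap. Lane frame: released its middle is at y = 78, z = 40 mm, slanting up outwards; at its stop nearly level, y = 69 mm, top 13 mm above the board. Fully down takes about 8 N; a pressing fingertip can slide along it
- flap_lip (a point): middle of the rubber lip (8 mm thick, 70 mm long) at the free edge of the aluminium spring flap, which spans x = 22 to 92 mm (lane frame) and reaches 54 mm from the hinge rod over the lane. With the bar down, a second fingertip at the same height in mid-lane, about 68 mm across from the first, meets the blank's end face
- flap (a joint): angle of flap and press bar about the hinge rod, rad: 0 closed (lip 8 mm above the board, blocks the blank), 0.39 resting on the blank, above 0.48 the blank passes freely, 0.7 fully open with the press bar at its stop. A spring closes it
- totem: loose plaster figure of four stacked balls, 56 mm wide, about 130 mm tall, standing; origin under its foot
- cone: loose white ceramic cone, 54 mm wide, 90 mm tall, standing; origin under its foot
- jar: loose amber glass jar with steel cap, 54 mm wide, 75 mm tall; origin under its foot
- medal: loose flat plaster disc, 70 mm wide, 14 mm thick; origin under its centre
- brush: loose brush lying on the table, 170 mm long along its x; origin underneath
- wax: loose brown block 55 x 35 x 25 mm; origin under its centre
Things that resemble listed ones, but are neither listed nor needed, are in the scene too. Leave any blue look-alike of the part that bears blank alone.

How it is judged:
By the outcome, as a careful person would: the job done as asked, in the order asked, and still so for the second after the job is handed in, with the robot touching nothing.
It also fails if it takes over 38 s, if anything falls off the work surface, if the arm or the gripper's body presses on something with over 40 N, if the wrist force passes 120 N, or if a joint passes its speed limit or range.

## Working session

There is one attempt and no reset: what is moved stays moved. The work goes in short steps, Python scripts to look and compute and a tool call to move; the robot and the scene stay as the last step left them, time stands still between calls to the robot, and variables do not carry over. Pictures are saved under pics/ and viewed, and the job is handed in when it is done.

Besides the shell and the picture viewer there is one more tool, called after "Request:" as name(argument=value, ...) on one line, values as JSON. apply_moves: Moves the arm, as the interface text tells. Its arguments: {"type":"object","properties":{"moves":{"type":"array"}},"required":["moves"]}

```bash
mkdir -p pics; ls; python3 - <<'E'
from station import *
import cv2
s=sense();print(s)
for n in ["scene","top"]:
    im=read_camera(n);cv2.imwrite(f"pics/{n}0.png",im[:,:,::-1]);print(n,camera_params(n))
E
```

```text
pics
{'clock': 0.0, 'qpos': array([ 5.79529544e+01,  3.02792889e+01,  8.21575276e+01, -3.33215533e-03,
        6.76900722e+01, -1.02267720e+01]), 'joint_vel': array([-0.06325746, -0.03141861, -0.071837  , -0.13402825, -0.00103503,
       -0.05829962]), 'joint_torque': array([-1.55751128e-03, -4.40050256e+01, -1.76586199e+01,  6.32878882e-02,
        5.83287387e-02, -1.55605203e-04]), 'tool_pos': array([0.23188757, 0.57958062, 0.22156186]), 'ee_rot': array([-1.79874580e+02, -1.94974086e-02,  1.58180973e+02]), 'ft_force': array([ 0.47692582, -0.61026262,  1.22974281]), 'moment': array([ 0.0432405 , -0.00237858, -0.03476663]), 'finger_gap': 0.08726285417748454}
scene {'fx': 592.6399467604992, 'fy': 592.6399467604992, 'cx': 324.3788612415373, 'cy': 244.76002619819673, 'k1': -0.1586584986138839, 'R': array([[-0.41556529,  0.90931879,  0.02109078],
       [ 0.58953779,  0.2869359 , -0.75505827],
       [-0.69264037, -0.3013422 , -0.65531839]]), 't': array([ 0.18892161, -0.2926278 ,  1.48692878])}
top {'fx': 526.9614722406601, 'fy': 526.9614722406601, 'cx': 322.00446906649734, 'cy': 240.4616946731002, 'k1': -0.15319797249818543, 'R': array([[ 0.02976182, -0.99955635, -0.00115763],
       [-0.99064736, -0.02934223, -0.13325483],
       [ 0.13316174,  0.00511271, -0.99108113]]), 't': array([0.03744331, 0.58087572, 0.80049582])}
```

View pics/scene0.png

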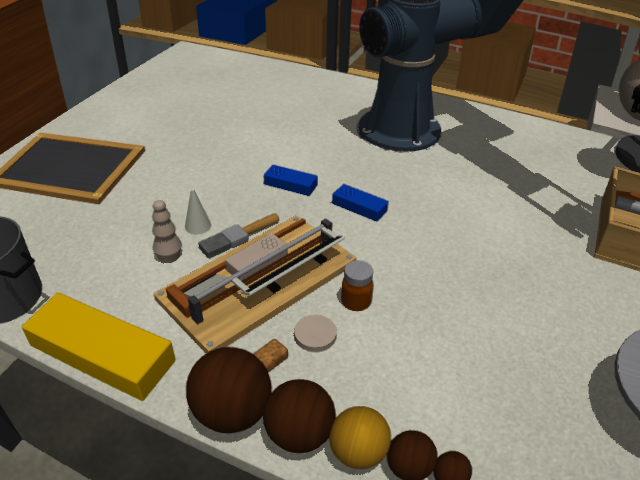

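View pics/top0.png

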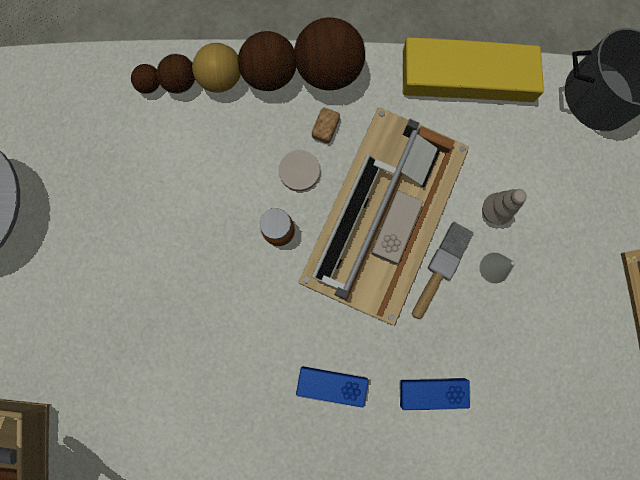

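The blank could be confused with several things in the top view:
- the pinkish-white bar in the lane at (398,228), with a flower relief on its near end
- the blue look-alikes at (333,387) and (435,394)
- the medal disc at (300,170)

I choose the bar in the lane and will check it in a close crop.

```bash
cat > h.py <<'E'
import numpy as np, cv2
from station import *
def undist(p,c):
    K=np.array([[c['fx'],0,c['cx']],[0,c['fy'],c['cy']],[0,0,1]])
    return cv2.undistortPoints(np.array(p,float).reshape(-1,1,2),K,np.array([c['k1'],0,0,0,0]))[:,0]
def ray(p,c):
    u=undist(p,c); d=np.c_[u,np.ones(len(u))]@c['R']; return -c['R'].T@c['t'],d
def onz(p,z,c):
    o,d=ray(p,c); return o+d*((z-o[2])/d[:,2])[:,None]
def proj(X,c):
    X=np.array(X,float).reshape(-1,3)
    K=np.array([[c['fx'],0,c['cx']],[0,c['fy'],c['cy']],[0,0,1]])
    return cv2.projectPoints(X,cv2.Rodrigues(c['R'])[0],c['t'],K,np.array([c['k1'],0,0,0,0]))[0][:,0]
E
python3 - <<'E'
import cv2
im=cv2.imread('pics/top0.png')[95:335,280:490]
cv2.imwrite('pics/topcrop0.png',cv2.resize(im,None,fx=2.5,fy=2.5,interpolation=cv2.INTER_CUBIC))
im=cv2.imread('pics/scene0.png')[210:350,145:365]
cv2.imwrite('pics/scenecrop0.png',cv2.resize(im,None,fx=3.6,fy=3.6,interpolation=cv2.INTER_CUBIC))
E
```

```text
(no output)
```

View pics/topcrop0.png

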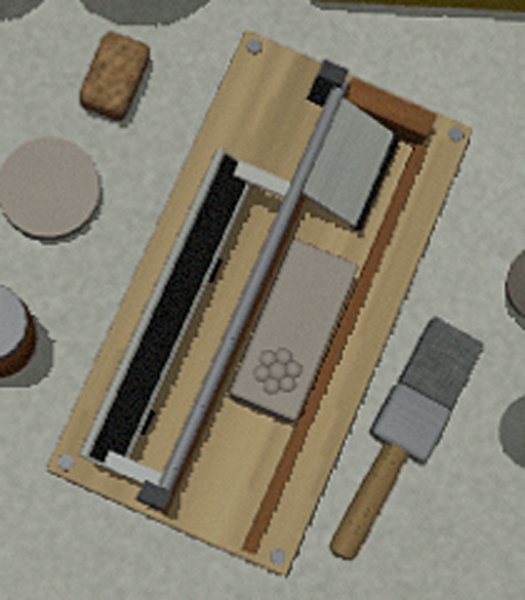

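View pics/scenecrop0.png

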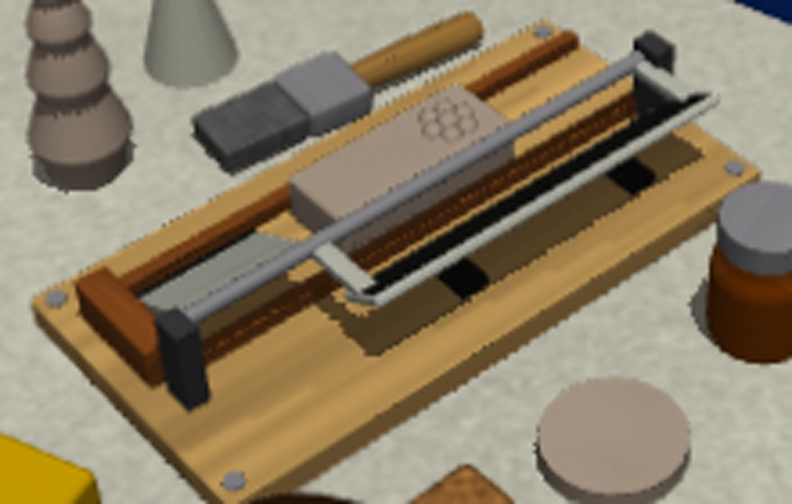

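```bash
cat > fit.py <<'E'
from h import *
c=camera_params("top")
f=lambda l:[((x+.5)/2.5-.5+280,(y+.5)/2.5-.5+95) for x,y in l]
B=onz(f([(248,31),(471,131),(290,575),(47,470)]),.018,c)
print("board",B.round(4), [np.linalg.norm(B[i]-B[(i+1)%4]).round(4) for i in range(4)])
R=onz(f([(163,491),(339,85)]),.056,c); print("rod",R.round(4),np.linalg.norm(R[1]-R[0]))
S=onz(f([(345,97),(428,137)]),.044,c); print("stop",S.round(4),np.linalg.norm(S[1]-S[0]))
L=onz(f([(302,241),(358,263),(299,421),(230,393)]),.046,c); print("blank",L.round(4),[np.linalg.norm(L[i]-L[(i+1)%4]).round(4) for i in range(4)])
ang=lambda v:np.degrees(np.arctan2(v[1],v[0]))
print("angles",ang(B[0]-B[3]),ang(B[1]-B[2]),ang(R[1]-R[0]),ang(S[0]-S[1])-90,ang(L[0]-L[3]),ang(L[1]-L[2]))
a=np.mean([ang(B[0]-B[3]),ang(B[1]-B[2]),ang(R[1]-R[0])])
ex=np.array([np.cos(np.radians(a)),np.sin(np.radians(a))]);ey=np.array([-ex[1],ex[0]])
sm=S.mean(0)[:2]; o=np.array([0,0.])
rod=R.mean(0)[:2]
ox=sm@ex-.095; oy=rod@ey-.036; print("stop y",sm@ey-oy)
o=ox*ex+oy*ey; print("a",a,"lane o",o)
lf=lambda P:np.c_[(P[:,:2]-o)@ex,(P[:,:2]-o)@ey].round(4)
for n,P in zip("BRSL",(B,R,S,L)):print(n,lf(P).tolist())
E
python3 fit.py
```

```text
board [[ 0.8154 -0.0357  0.018 ]
 [ 0.75   -0.189   0.018 ]
 [ 0.4491 -0.0678  0.018 ]
 [ 0.5123  0.0907  0.018 ]] [np.float64(0.1667), np.float64(0.3243), np.float64(0.1707), np.float64(0.3284)]
rod [[ 0.4995  0.0169  0.056 ]
 [ 0.7649 -0.0916  0.056 ]] 0.28678598052951865
stop [[ 0.7611 -0.0976  0.044 ]
 [ 0.7359 -0.1527  0.044 ]] 0.06058745824039473
blank [[ 0.6623 -0.0691  0.046 ]
 [ 0.6491 -0.1054  0.046 ]
 [ 0.5462 -0.0682  0.046 ]
 [ 0.5627 -0.0242  0.046 ]] [np.float64(0.0387), np.float64(0.1094), np.float64(0.0469), np.float64(0.1092)]
angles -22.641494524749803 -21.93788539362111 -22.22803636125858 -24.607118958524353 -24.233707188179153 -19.892321255169403
stop y -0.0011875414994111932
a -22.269138759876498 lane o [ 0.66106927 -0.08803916]
B [[0.1229, 0.1069], [0.1205, -0.0598], [-0.2038, -0.0616], [-0.2054, 0.1091]]
R [[-0.1893, 0.0359], [0.0975, 0.0361]]
S [[0.0962, 0.0291], [0.0938, -0.0315]]
L [[-0.0061, 0.018], [-0.0045, -0.0206], [-0.1138, -0.0252], [-0.1152, 0.0218]]
```

The crop confirms it: a white bar with a flower relief, lying between the fences in front of the flap. Its top corners in the crop are about (302,241), (358,263), (299,421) and (230,393). Next I work out the approach and check the neighbours for clearance.

```bash
cat >> h.py <<'E'
A=np.radians(-22.27); O=np.array([.6611,-.0880]); EX=np.array([np.cos(A),np.sin(A)]);EY=np.array([-EX[1],EX[0]])
def w(x,y,z): return np.r_[O+EX*x+EY*y,z+.018]
def lane(P): P=np.asarray(P); return np.r_[(P[:2]-O)@EX,(P[:2]-O)@EY,P[2]-.018]
from scipy.spatial.transform import Rotation as Ro
def delta(T,yaw=157.73):
    s=sense(); R=Ro.from_euler('xyz',s['ee_rot'],degrees=True); G=Ro.from_euler('xyz',[180,0,yaw],degrees=True)
    print("lane tcp mm",(1e3*lane(s['tool_pos'])).round(1),"rot",s['ee_rot'].round(2),"F",s['ft_force'].round(1),"t",round(s['clock'],2),"gap",round(s['finger_gap']*1e3,1))
    print("shift mm",(R.inv().apply(T-s['tool_pos'])*1e3).round(1),"turn",(R.inv()*G).as_rotvec().round(4))
E
python3 - <<'E'
from h import *
c=camera_params("top")
for n,p in dict(totem=(497,212),cone=(492,268),jar=(277,240),brush=(428,300)).items(): print(n,(lane(onz([p],0.0,c)[0])*1e3).round())
print(w(-.140,.035,.1)); delta(w(-.140,.035,.120))
E
```

```text
totem [  42. -150.  -18.]
cone [ -51. -177.  -18.]
jar [-155.  172.  -18.]
brush [-144.  -97.  -18.]
[ 0.54480685 -0.00255468  0.118     ]
lane tcp mm [-650.2  455.2  203.7] rot [-1.7989e+02 -2.0000e-02  1.5818e+02] F [ 0.2 -0.7  0.7] t 0.1 gap 87.4
shift mm [-506.9 -424.1   84.3] turn [-0.002  -0.0004  0.0079]
```

Request:
apply_moves(moves=[[[53,-42,-35,0,0,0,0.008],[53,-42,-35,0,0,0,0],[53,-42,-35,0,0,0,0],[53,-42,-35,0,0,0,0],[53,-42,-35,0,0,0,0],[53,-42,-35,0,0,0,0],[53,-42,-35,0,0,0,0],[53,-42,-35,0,0,0,0],[53,-42,-35,0,0,0,0],[53,-42,-35,0,0,0,0],[53,-42,-35,20,0,0,0],[53,-42,-35,20,0,0,0]]])

```text
clock: 1.6
tool_pos: [0.549, -0.0137, 0.1796]
ee_rot: [-180.0, 0.1, 158.2]
ft_force: [0.1, 0.1, -0.3]
finger_gap: 0.0532
```

```bash
python3 - <<'E'
from h import *
delta(w(-.140,.035,.120))
im=read_camera("wrist");cv2.imwrite("pics/wrist1.png",im[:,:,::-1])
im=read_camera("top");cv2.imwrite("pics/top1.png",im[:,:,::-1])
E
```

```text
lane tcp mm [-131.9   26.3  161.6] rot [-1.7996e+02  1.3000e-01  1.5817e+02] F [ 0.1  0.1 -0.3] t 1.6 gap 53.2
shift mm [ 8.1  8.8 41.5] turn [-0.0007  0.0023  0.0076]
```

View pics/wrist1.png

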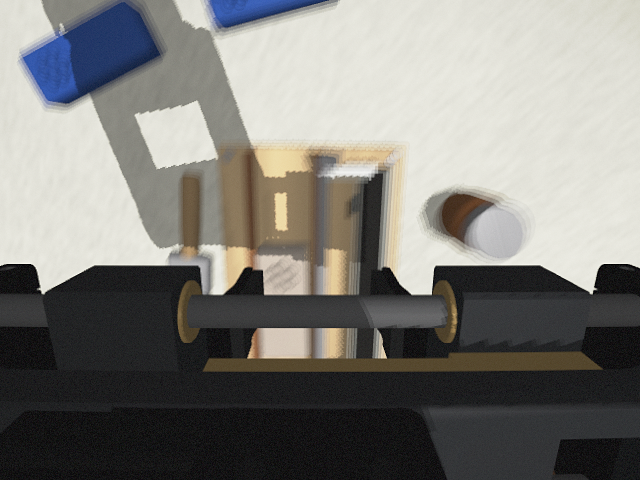

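The wrist view is motion-blurred. It shows the left fingertip at about (250,270) over the lane and the right one at about (388,270) over the press bar, with the rod between them. I'll centre and lower.

Request:
apply_moves(moves=[[[53,8,9,20,0,0,0.0075],[53,0,0,40,0,0,0],[53,0,0,20,0,0,0],[53,0,0,0,0,0,0],[53,0,0,0,0,0,0]]])

```text
clock: 2.33
tool_pos: [0.5455, -0.0046, 0.0961]
ee_rot: [-179.9, 0.0, 157.3]
ft_force: [1.1, -0.2, -0.8]
finger_gap: 0.053
```

```bash
python3 - <<'E'
from h import *
delta(w(-.140,.035,.060))
im=read_camera("wrist");cv2.imwrite("pics/wrist2.png",im[:,:,::-1])
im=read_camera("scene")[180:360,120:400];cv2.imwrite("pics/scene2.png",cv2.resize(im[:,:,::-1],None,fx=2.8,fy=2.8))
E
```

```text
lane tcp mm [-138.6   33.4   78.1] rot [-1.7989e+02  1.0000e-02  1.5730e+02] F [ 1.1 -0.2 -0.8] t 2.33 gap 53.0
shift mm [ 1.4  1.7 18.1] turn [-0.0019  0.0001 -0.0075]
```

View pics/wrist2.png

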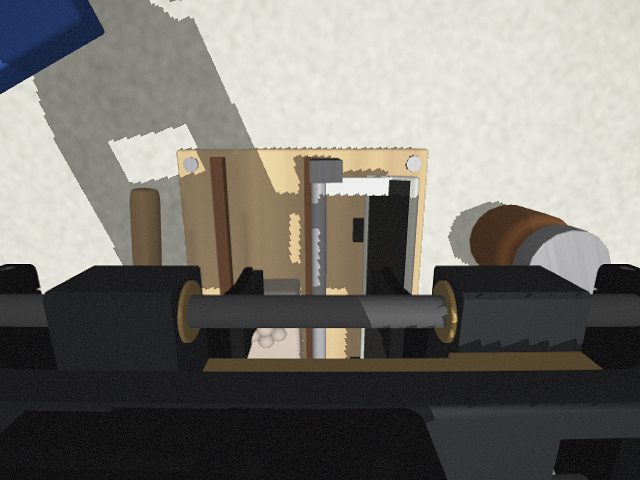

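View pics/scene2.png

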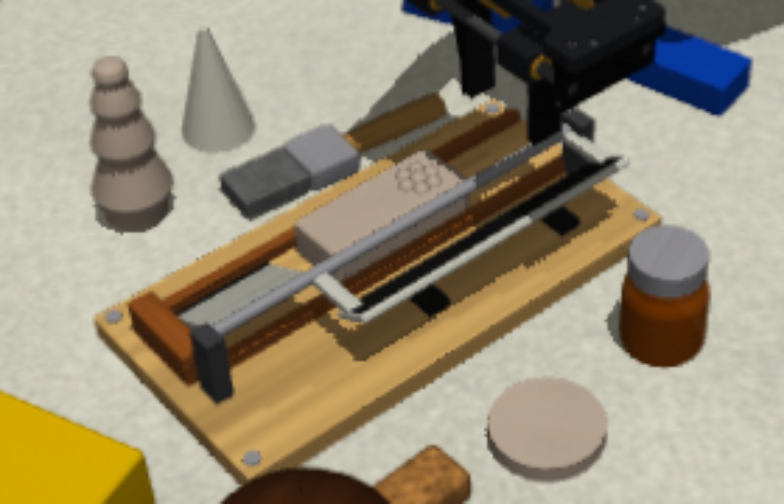

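Wrist view: the lane runs vertically. The rod is at about (318,220), the press bar's black face at about (388,230), and the blank's near end at about (280,283). I'll check these against the fitted frame.

```bash
python3 - <<'E'
from h import *
c=camera_params("wrist"); print(c['k1'],c['fx'])
for n,p,z in [("rod",(318,190),.056),("rod2",(319,260),.056),("boardL",(190,162),.018),("boardR",(414,162),.018),("blanktop",(282,280),.046),("blankfoot",(282,280),.018),("fenceL_in",(230,250),.027),("near edge",(300,149),.018),("barL",(366,230),.05),("barR",(416,230),.07)]:
    print(n,(lane(onz([p],z,c)[0])*1e3).round(1))
im=cv2.imread('pics/wrist2.png')[140:370,170:440];cv2.imwrite('pics/w2c.png',cv2.resize(im,None,fx=2.6,fy=2.6,interpolation=cv2.INTER_CUBIC))
E
```

```text
-0.024118256593164775 350.61050195635914
rod [-181.3   34.5   38. ]
rod2 [-138.7   34.9   38. ]
boardL [-196.4  -51.9   -0. ]
boardR [-195.2   99.6   -0. ]
blanktop [-121.9   10.8   28. ]
blankfoot [-110.9    7.7    0. ]
fenceL_in [-136.8  -26.6    9. ]
near edge [-204.2   22.8   -0. ]
barL [-155.8   63.9   32. ]
barR [-160.4   88.9   52. ]
```

View pics/w2c.png

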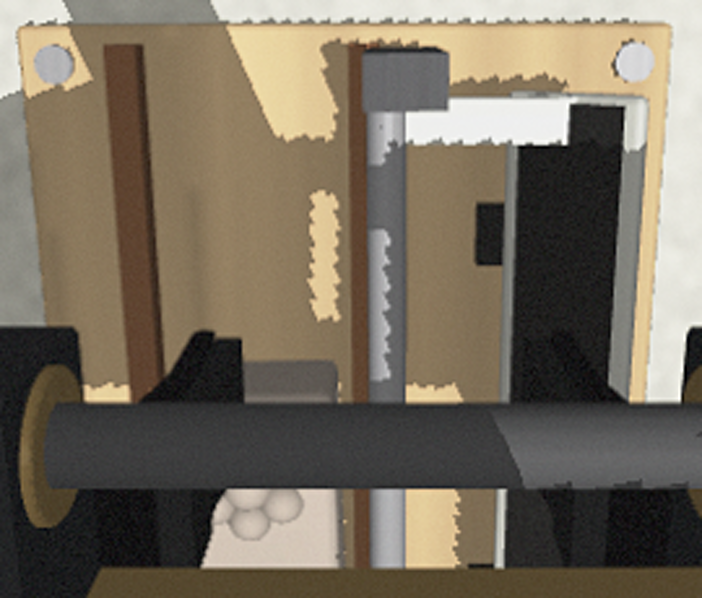

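The wrist view agrees with the top fit to about 1 mm: the rod is at y≈35, and the blank's near end at x≈-113. Now I press the bar down behind the blank.

Request:
apply_moves(moves=[[[53,1,2,18,0,0,-0.0075],[53,0,0,15,0,0,0],[53,0,0,12,0,0,0],[53,0,0,10,0,0,0]]])

```text
clock: 2.92
tool_pos: [0.5484, -0.0043, 0.0437]
ee_rot: [-179.8, 0.5, 157.9]
ft_force: [-5.0, -11.7, 10.3]
finger_gap: 0.0535
```

```bash
python3 - <<'E'
from h import *
delta(w(-.140,.035,.014))
E
```

```text
lane tcp mm [-136.    34.7   25.7] rot [-179.84    0.53  157.87] F [ -5.  -11.7  10.3] t 2.92 gap 53.5
shift mm [ 4.1  0.3 11.6] turn [-0.0028  0.0093  0.0024]
```

Request:
apply_moves(moves=[[[53,0,0,6,0,0.005,0],[53,0,0,6,0,0.005,0],[53,0,0,3,0,0,0]]])

```text
clock: 3.3
tool_pos: [0.5458, -0.0113, 0.0325]
ee_rot: [-179.2, -0.2, 158.2]
ft_force: [-5.4, 0.6, 24.6]
finger_gap: 0.0528
```

```bash
python3 - <<'E'
from h import *
delta(w(-.130,.035,.014))
im=read_camera("scene")[180:360,120:400];cv2.imwrite("pics/scene3.png",cv2.resize(im[:,:,::-1],None,fx=2.8,fy=2.8))
E
```

```text
lane tcp mm [-135.7   27.3   14.5] rot [-179.22   -0.18  158.2 ] F [-5.4  0.6 24.6] t 3.3 gap 52.8
shift mm [-5.8  7.7  0.3] turn [-0.0136 -0.0031  0.0082]
```

View pics/scene3.png

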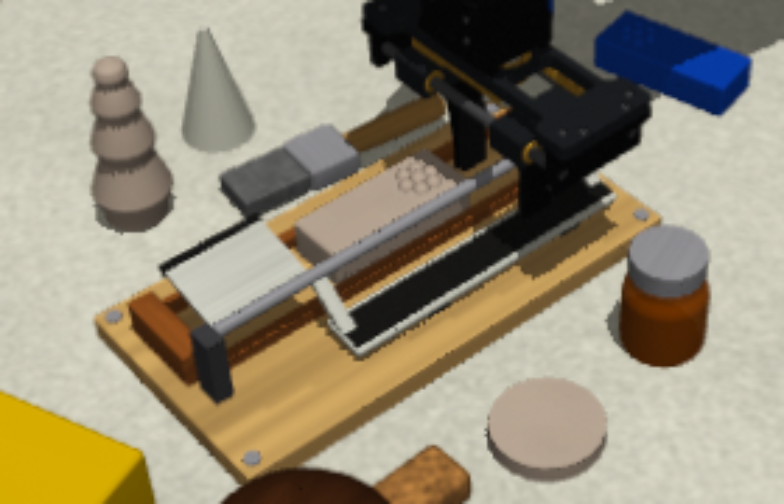

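The scene view shows the bar down and the flap wide open, with its tip at about (165,270). The tool has drifted to y=27, so I'll recentre it while holding, then push.

Request:
apply_moves(moves=[[[53,0,4,-1,-0.007,0,-0.002],[53,0,4,0,-0.007,0,0],[53,-5,1,0,0,0,0]]])

```text
clock: 3.72
tool_pos: [0.5502, -0.008, 0.0377]
ee_rot: [-179.7, -0.4, 158.4]
ft_force: [-3.6, 0.8, 5.6]
finger_gap: 0.0531
```

```bash
python3 - <<'E'
from h import *
delta(w(-.120,.035,.014))
E
```

```text
lane tcp mm [-132.9   32.1   19.7] rot [-179.71   -0.44  158.44] F [-3.6  0.8  5.6] t 3.73 gap 53.1
shift mm [-13.    2.8   5.6] turn [-0.0051 -0.0076  0.0125]
```

Request:
apply_moves(moves=[[[53,0,3,5,-0.003,-0.005,0.01],[53,-6,1,3,0,0,0],[53,-6,0,2,0,0,0]]])

```text
clock: 4.1
tool_pos: [0.555, -0.0088, 0.0312]
ee_rot: [-179.6, -1.0, 158.0]
ft_force: [-12.9, 6.8, 28.6]
finger_gap: 0.053
```

```bash
python3 - <<'E'
from h import *
delta(w(-.120,.035,.014))
E
```

```text
lane tcp mm [-128.2   33.1   13.2] rot [-179.61   -1.05  157.97] F [-12.9   6.8  28.6] t 4.1 gap 53.0
shift mm [-8.2  1.9 -1. ] turn [-0.0069 -0.0183  0.0043]
```

Request:
apply_moves(moves=[[[53,-8,1,0,-0.005,-0.015,0],[53,-8,0,0.5,0,-0.005,0],[53,-8,0,1,0,0,0]]])

```text
clock: 4.47
tool_pos: [0.5598, -0.01, 0.0312]
ee_rot: [-179.7, -2.1, 158.1]
ft_force: [-13.9, 6.5, 24.6]
finger_gap: 0.0532
```

```bash
python3 - <<'E'
from h import *
delta(w(-.100,.035,.014))
im=read_camera("scene")[180:360,120:400];cv2.imwrite("pics/scene4.png",cv2.resize(im[:,:,::-1],None,fx=2.8,fy=2.8))
E
```

```text
lane tcp mm [-123.3   33.8   13.2] rot [-179.74   -2.15  158.06] F [-13.9   6.5  24.6] t 4.47 gap 53.2
shift mm [-23.3   1.   -1.6] turn [-0.0047 -0.0375  0.0058]
```

View pics/scene4.png

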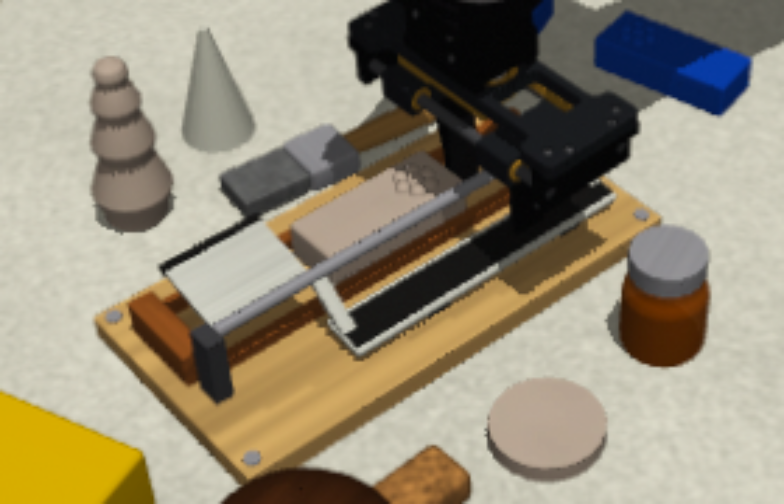

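The flap is still open and the blank's near end is just ahead of the pushing finger. Pressing too hard is causing the drag, so I'll ease the force and take longer steps.

Request:
apply_moves(moves=[[[53,-10,0,-1,-0.005,-0.035,0.005],[53,-12,0,0,0,-0.01,0],[53,-12,0,0.5,0,-0.01,0]]])

```text
clock: 4.9
tool_pos: [0.5787, -0.017, 0.0316]
ee_rot: [-179.9, -0.6, 157.8]
ft_force: [-6.4, 2.6, 9.0]
finger_gap: 0.0532
```

```bash
python3 - <<'E'
from h import *
delta(w(-.090,.035,.014))
E
```

```text
lane tcp mm [-103.2   34.4   13.6] rot [-179.95   -0.58  157.82] F [-6.4  2.6  9. ] t 4.9 gap 53.2
shift mm [-13.2   0.5  -0.5] turn [-0.001  -0.0102  0.0016]
```

Request:
apply_moves(moves=[[[53,-10,0.5,0.5,0,-0.012,0],[53,-10,0,0.5,0,-0.01,0],[53,-10,0,0.5,0,-0.01,0],[53,-10,0,0.5,0,-0.01,0]]])

```text
clock: 5.4
tool_pos: [0.5892, -0.0202, 0.0312]
ee_rot: [-179.7, -1.7, 158.0]
ft_force: [-11.3, 6.0, 19.2]
finger_gap: 0.053
```

```bash
python3 - <<'E'
from h import *
delta(w(-.025,.035,.014))
im=read_camera("scene")[180:360,120:400];cv2.imwrite("pics/scene5.png",cv2.resize(im[:,:,::-1],None,fx=2.8,fy=2.8))
E
```

```text
lane tcp mm [-92.3  35.5  13.2] rot [-179.74   -1.7   157.96] F [-11.3   6.   19.2] t 5.4 gap 53.0
shift mm [-67.2  -0.8  -2.8] turn [-0.0046 -0.0297  0.0041]
```

View pics/scene5.png

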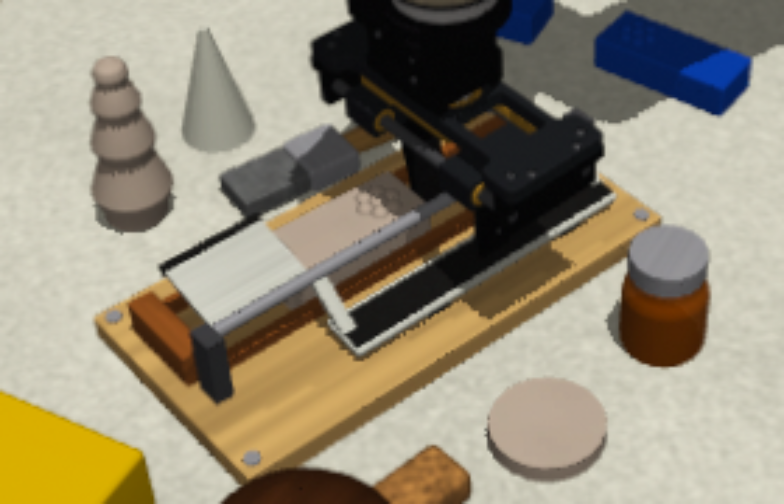

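The blank is moving flat under the open flap, its flower now at about (378,200). The same easing pattern continues.

Request:
apply_moves(moves=[[[53,-12,-0.5,-1,-0.004,-0.03,0.003],[53,-12,0,0,0,-0.012,0],[53,-12,0,0,0,-0.012,0],[53,-12,0,0,0,-0.012,0]]])

```text
clock: 5.95
tool_pos: [0.6212, -0.0323, 0.032]
ee_rot: [-180.0, 0.5, 157.8]
ft_force: [-5.4, 2.2, 7.3]
finger_gap: 0.0529
```

```bash
python3 - <<'E'
from h import *
delta(w(-.025,.035,.014))
E
```

```text
lane tcp mm [-58.1  36.4  14. ] rot [-179.96    0.47  157.82] F [-5.4  2.2  7.3] t 5.95 gap 52.9
shift mm [-33.1  -1.5   0.3] turn [-0.0006  0.0082  0.0016]
```

Request:
apply_moves(moves=[[[53,-10,-1.5,0.5,0,0.005,0],[53,-10,0,0.3,0,-0.01,0],[53,-8,0,0.3,0,-0.01,0]]])

```text
clock: 6.32
tool_pos: [0.6371, -0.0392, 0.0312]
ee_rot: [-180.0, -0.1, 157.8]
ft_force: [-7.6, 3.6, 12.0]
finger_gap: 0.0532
```

```bash
python3 - <<'E'
from h import *
delta(w(-.025,.035,.014))
E
```

```text
lane tcp mm [-40.7  36.   13.2] rot [-1.7997e+02 -5.0000e-02  1.5782e+02] F [-7.6  3.6 12. ] t 6.33 gap 53.2
shift mm [-15.7  -1.1  -0.8] turn [-0.0005 -0.0009  0.0016]
```

Request:
apply_moves(moves=[[[53,-9,-1,-0.3,0,-0.01,0],[53,-8,0,0.2,0,-0.01,0]]])

```text
clock: 6.58
tool_pos: [0.6466, -0.0432, 0.0314]
ee_rot: [-180.0, 0.3, 157.8]
ft_force: [-7.6, 2.3, 8.1]
finger_gap: 0.0531
```

```bash
python3 - <<'E'
from h import *
delta(w(-.025,.035,.014))
im=read_camera("scene")[200:330,140:360];cv2.imwrite("pics/scene6.png",cv2.resize(im[:,:,::-1],None,fx=3.6,fy=3.6))
E
```

```text
lane tcp mm [-30.4  35.9  13.4] rot [-180.      0.27  157.83] F [-7.6  2.3  8.1] t 6.58 gap 53.1
shift mm [-5.4 -1.  -0.5] turn [-0.      0.0047  0.0017]
```

View pics/scene6.png

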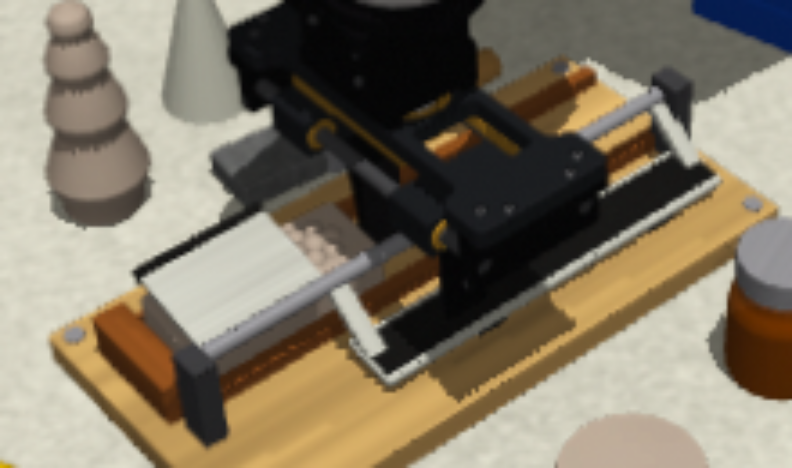

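The blank is almost home under the open flap, with the flower end at about (315,245). The last few millimetres go slowly, watching for the force of the end stop.

Request:
apply_moves(moves=[[[53,-5,-1,0,0,0,0],[53,-5,0,0,0,0,0]]])

```text
clock: 6.88
tool_pos: [0.6493, -0.0445, 0.0316]
ee_rot: [180.0, -0.6, 157.8]
ft_force: [-8.4, 2.3, 10.9]
finger_gap: 0.053
```

Request:
apply_moves(moves=[[[53,-6,0,0,0,0,0]]])

```text
clock: 7.0
tool_pos: [0.6493, -0.0445, 0.0316]
ee_rot: [-180.0, -1.4, 157.8]
ft_force: [-11.1, 3.6, 13.5]
finger_gap: 0.0528
```

Request:
apply_moves(moves=[[[53,-10,0,-0.5,0,-0.025,0],[53,-10,0,0,0,-0.015,0]]])

```text
clock: 7.25
tool_pos: [0.6494, -0.0446, 0.0314]
ee_rot: [-179.8, -1.6, 157.6]
ft_force: [-15.4, 5.8, 20.1]
finger_gap: 0.0527
```

```bash
python3 - <<'E'
from h import *
delta(w(-.025,.035,.014))
im=read_camera("scene")[200:330,140:360];cv2.imwrite("pics/scene7.png",cv2.resize(im[:,:,::-1],None,fx=3.6,fy=3.6))
im=read_camera("wrist");cv2.imwrite("pics/wrist7.png",im[:,:,::-1])
E
```

```text
lane tcp mm [-27.2  35.7  13.4] rot [-179.81   -1.63  157.64] F [-15.4   5.8  20.1] t 7.25 gap 52.7
shift mm [-2.2 -0.7 -0.6] turn [-0.0033 -0.0285 -0.0016]
```

View pics/scene7.png

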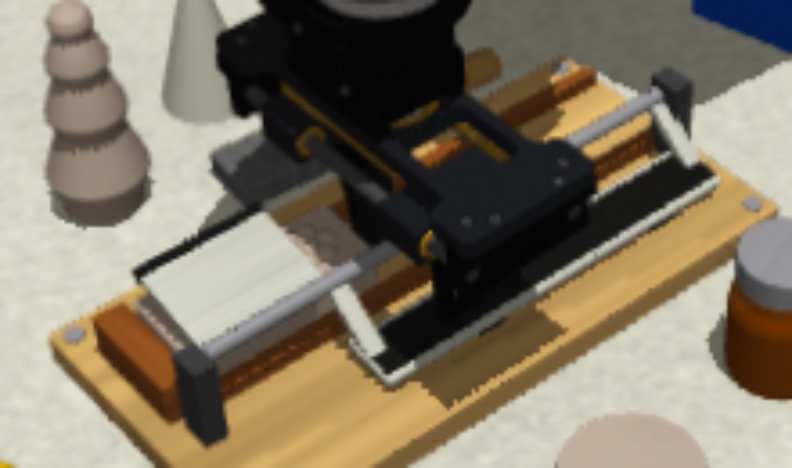

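View pics/wrist7.png

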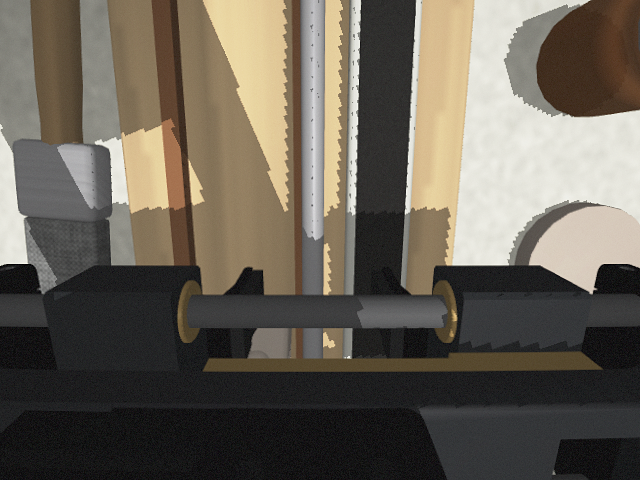

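Request:
apply_moves(moves=[[[53,-14,0,-1.5,0,-0.028,0],[53,-14,0,-0.5,0,-0.015,0]]])

```text
clock: 7.6
tool_pos: [0.6495, -0.0447, 0.0314]
ee_rot: [-179.6, -2.7, 157.5]
ft_force: [-21.3, 8.5, 24.8]
finger_gap: 0.0532
```

```bash
python3 - <<'E'
from h import *
delta(w(-.025,.035,.014))
im=read_camera("scene")
cv2.imwrite("pics/scene8.png",cv2.resize(im[245:325,155:255][:,:,::-1],None,fx=7.5,fy=7.5,interpolation=cv2.INTER_CUBIC))
E
```

```text
lane tcp mm [-27.1  35.7  13.4] rot [-179.58   -2.66  157.45] F [-21.3   8.5  24.8] t 7.6 gap 53.2
shift mm [-2.1 -0.7 -0.7] turn [-0.0071 -0.0465 -0.0047]
```

View pics/scene8.png

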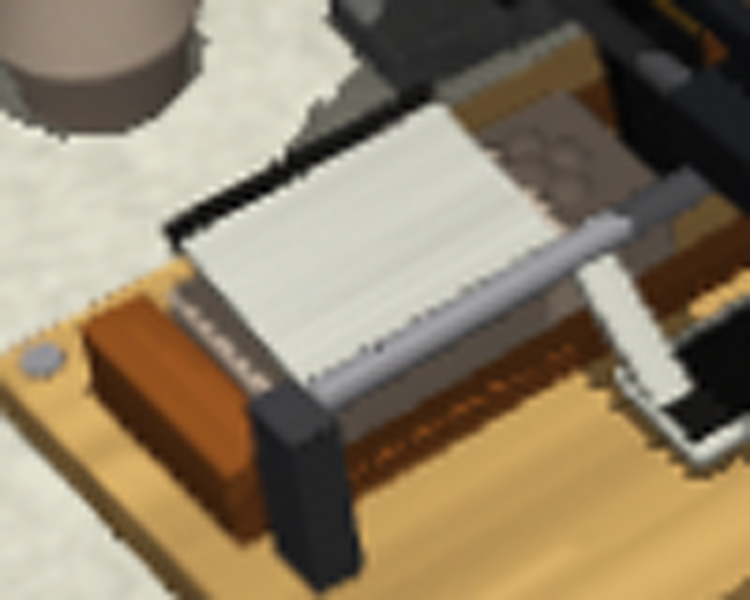

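The tool no longer advances while the force rises to 21 N, and the blank's far top edge, (175,295) to (265,385) in the crop, abuts the stop. I'll compare that edge with the home position.

```bash
python3 - <<'E'
from h import *
c=camera_params("scene")
f=lambda X:((proj(X,c)-[155,245]+.5)*7.5-.5).round(0).tolist()
print("pred front top corners at home",f([w(.095,-.023,.028),w(.095,.023,.028)]))
print("pred 5mm short",f([w(.090,-.023,.028),w(.090,.023,.028)]))
print("stop top front",f([w(.095,-.031,.026),w(.095,.031,.026)]))
E
```

```text
pred front top corners at home [[162.0, 301.0], [275.0, 412.0]]
pred 5mm short [[180.0, 291.0], [294.0, 401.0]]
stop top front [[144.0, 289.0], [297.0, 439.0]]
```

```bash
python3 - <<'E'
from h import *
im=read_camera("scene")[275:305,162:200]
cv2.imwrite("pics/scene9.png",cv2.resize(im[:,:,::-1],None,fx=20,fy=20,interpolation=cv2.INTER_NEAREST))
c=camera_params("scene")
for x in (.095,.090): print(x,((proj([w(x,y,.028) for y in(-.023,0,.015)],c)-[162,275]+.5)*20).round().tolist())
print(((proj([w(.095,y,.026) for y in(-.031,0,.015)],c)-[162,275]+.5)*20).round().tolist())
delta(w(-.025,.035,.014))
E
```

```text
0.095 [[292.0, 205.0], [441.0, 351.0], [541.0, 448.0]]
0.09 [[342.0, 177.0], [492.0, 323.0], [591.0, 420.0]]
[[245.0, 172.0], [445.0, 368.0], [544.0, 465.0]]
lane tcp mm [-27.1  35.7  13.5] rot [-179.59   -2.68  157.44] F [-21.5   9.1  22.5] t 7.7 gap 53.1
shift mm [-2.1 -0.7 -0.6] turn [-0.0071 -0.0468 -0.0048]
```

View pics/scene9.png

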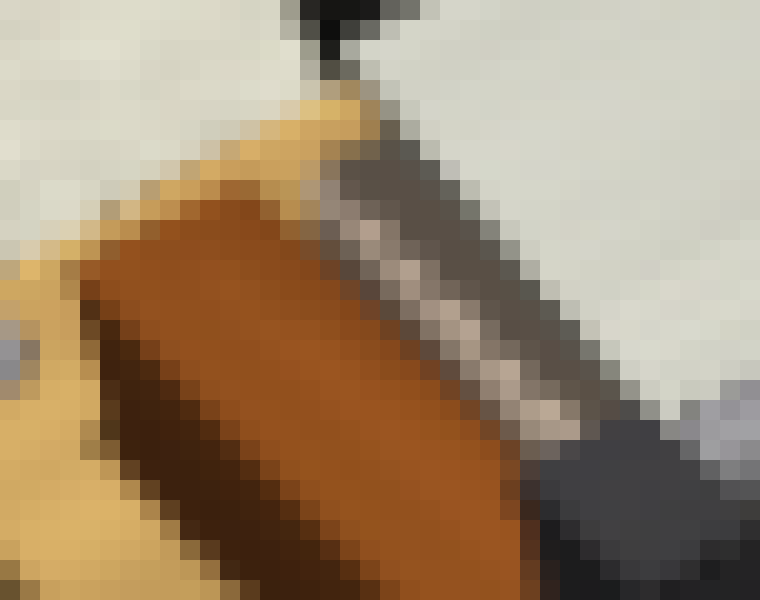

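The blank's top edge sits directly against the stop's face, within about 1 mm of the predicted home line, and the force has built up. One firmer nudge to seat it, then I'll back off with the flap still held.

Request:
apply_moves(moves=[[[53,-20,0,-1,0,-0.04,0],[53,-20,0,0,0,-0.02,0]]])

```text
clock: 7.95
tool_pos: [0.6496, -0.0448, 0.0315]
ee_rot: [-179.2, -4.3, 157.2]
ft_force: [-31.6, 12.0, 38.1]
finger_gap: 0.0532
```

Request:
apply_moves(moves=[[[53,6,0,0,0,-0.03,0],[53,8,0,0.5,0,0,0],[53,8,0,0.5,0,0,0]]])

```text
clock: 8.32
tool_pos: [0.6376, -0.0366, 0.0373]
ee_rot: [-179.6, -1.3, 157.1]
ft_force: [2.8, -0.9, 5.8]
finger_gap: 0.0533
```

```bash
python3 - <<'E'
from h import *
delta(w(-.035,.035,.014))
E
```

```text
lane tcp mm [-41.2  38.6  19.3] rot [-179.6    -1.25  157.1 ] F [ 2.8 -0.9  5.8] t 8.32 gap 53.3
shift mm [-6.3 -3.5  5.2] turn [-0.0068 -0.0219 -0.0109]
```

```bash
python3 - <<'E'
from h import *
im=read_camera("scene")
a=cv2.resize(im[245:325,155:255][:,:,::-1],None,fx=7.5,fy=7.5,interpolation=cv2.INTER_CUBIC)
cv2.imwrite("pics/scene10.png",a)
E
```

```text
(no output)
```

View pics/scene10.png

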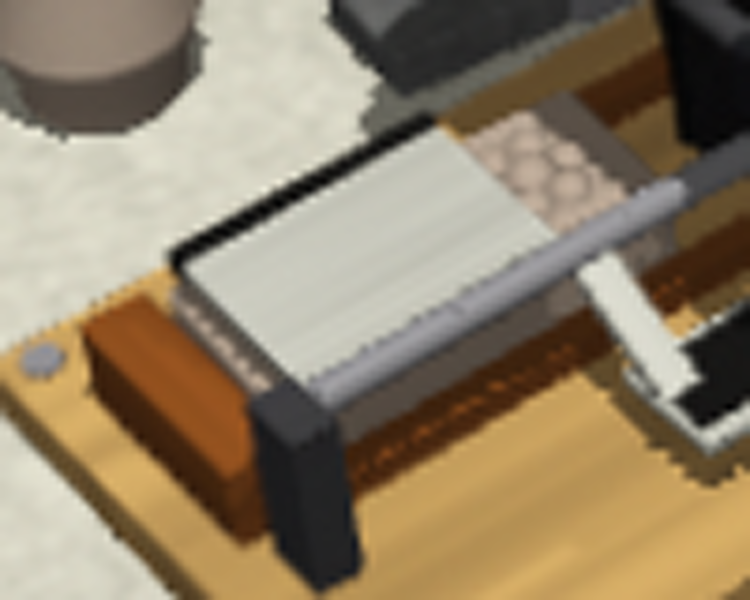

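The blank stayed against the stop, with its edge at about (175,295), and the finger at about (690,100) is clear of it. The flap is still up off the blank. Now I lift to let go.

Request:
apply_moves(moves=[[[53,0,-2,-6,0,-0.02,0],[53,0,0,-10,0,0,0],[53,0,0,-12,0,0,0],[53,0,0,-20,0,0,0],[53,0,0,-40,0,0,0],[53,0,0,-50,0,0,0],[53,30,0,-40,0,0,0],[53,50,20,0,0,0,0],[53,50,30,0,0,0,0],[53,50,30,0,0,0,0],[53,0,0,0,0,0,0],[53,0,0,0,0,0,0]]])

```text
clock: 9.88
tool_pos: [0.4988, 0.1084, 0.2253]
ee_rot: [-179.6, -0.0, 157.0]
ft_force: [0.4, -1.1, -0.4]
finger_gap: 0.0531
```

```bash
python3 - <<'E'
from h import *
delta(w(-.035,.035,.014))
im=read_camera("scene")
cv2.imwrite("pics/scene11.png",cv2.resize(im[180:340,130:390][:,:,::-1],None,fx=3,fy=3,interpolation=cv2.INTER_CUBIC))
im=read_camera("top");cv2.imwrite("pics/top11.png",im[:,:,::-1])
E
```

```text
lane tcp mm [-224.6  120.2  207.3] rot [-1.7961e+02 -3.0000e-02  1.5695e+02] F [ 0.4 -1.1 -0.4] t 9.88 gap 53.1
shift mm [-190.9  -81.3  193.7] turn [-0.0069 -0.0007 -0.0135]
```

View pics/scene11.png

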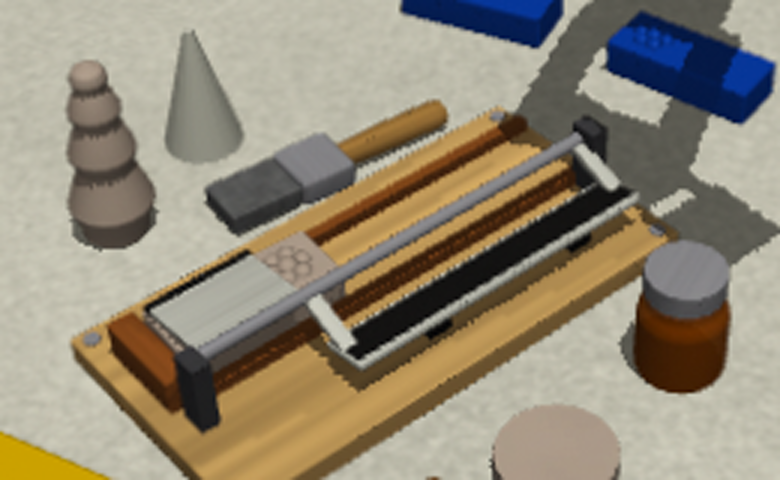

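View pics/top11.png

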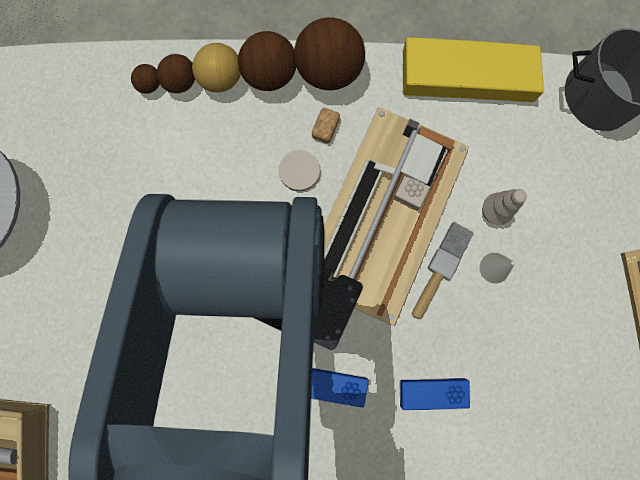

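The flap is resting on the blank, whose flower end is at about (415,190) in the top view, and nothing else has moved. One measurement of the blank's near edge before I hand in.

```bash
python3 - <<'E'
from h import *
c=camera_params("top")
f=lambda X:((proj(X,c)-[370,110]+.5)*6).round(0).tolist()
print("home near top corners",f([w(-.015,.023,.028),w(-.015,-.023,.028)]),"5mm short",f([w(-.020,.023,.028),w(-.020,-.023,.028)]))
a=cv2.imread("pics/top11.png")[110:210,370:470]; cv2.imwrite("pics/top12.png",cv2.resize(a,None,fx=6,fy=6,interpolation=cv2.INTER_CUBIC))
E
```

```text
home near top corners [[156.0, 512.0], [314.0, 581.0]] 5mm short [[149.0, 528.0], [307.0, 598.0]]
```

View pics/top12.png

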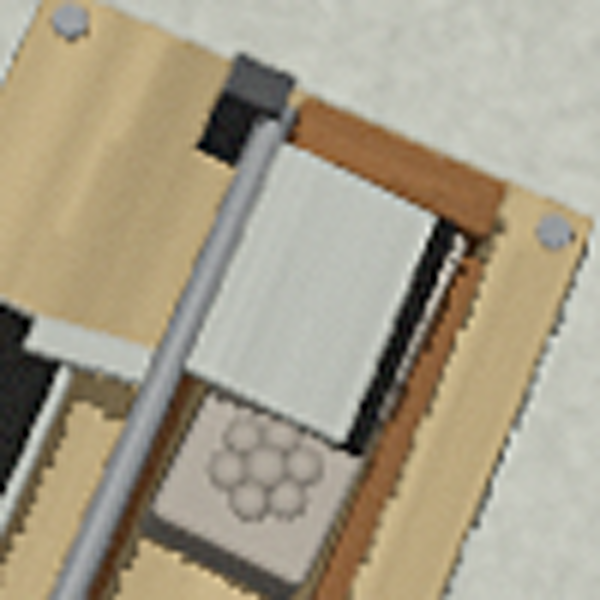

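The near top corners are at about (152,515) and (300,580), against (156,512) and (314,581) predicted for home. The blank is home to within about 1 mm.

```bash
python3 - <<'E'
from station import *
print(hand_in())
E
```

```text
the job is handed in; nothing more can be done
None
```

The blank is loaded and the job handed in at about 10 s. One fingertip held the press bar down (flap open) while the other pushed the blank along the lane to the end stop. I then backed off the blank with the flap still held and lifted away, so the flap closed on it.

**Last checks:**
- **Seating:** the tool stopped advancing at the end stop while the force rose to about 34 N horizontally. In the pictures the blank's far and near edges lie within about 1 mm of the expected home lines.
- **Flap and surroundings:** the flap rests on the blank. The other objects look unmoved, and the robot is clear with no contact force.

**What disagreed:**
- **Tool position:** at the stop the tool read about x = -27 mm (lane frame), where I expected about -25 mm. I put that down to finger tilt and calibration error.
- **Drift while pressing:** the tool drifted about 8 mm sideways as the bar went down, so I eased off briefly to recentre it before the finger reached the blank.

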